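Start a zero check of the particle counter

TASK

Start the zero check, pressing only with the fingertips (fingers closed is best) and picking nothing up: first switch the sampling pump on by pushing the raised, white-striped end of its black rocker fully down, then push the blue-capped valve on the manifold fully in, then press the green key on the grey keypad all the way down and let it come back up. Leave the yellow and white valves and the red and white keys unpressed. Press the loose keypad where it lies, without lifting or shifting it, and leave everything else on the bench where it stands.

Things in the scene. Friction and masses are not known exactly. Their poses are not given: they have to be found in the camera images.
- pump: fixed steel box with navy front, 110 mm (own x) by 130 mm (own y) by 90 mm high; origin at the centre of its underside, z up; front with a round gauge faces own -x. The rocker sits on the middle of its lid. Pump and keypad can stand on either side (left or right) of the bench; yaw varies by 0.5 rad either way
- rocker (a joint): black paddle rocker on the pump's lid, 40 mm (pump x) by 70 mm (pump y) by 10 mm thick, pivoting about pump x at its middle, 102 mm above the bench. 0 = off (about 0 to 0.04 at the start): the striped end, towards pump +y, is raised 0.15 rad (5 mm above level). 0.30 rad = fully on: that end is down 0.15 rad. A friction torque of 0.06 N m (3 to 6 N at the end) resists; it stays where it is left
- rocker_on (a point): point on the rocker's upper face near the white stripe, 22 mm from the pivot on the raised (pump +y) end: where to press, straight down. About 110 mm above the bench when off, 104 mm when on; moves with the rocker, whose frame it has (z out of its upper face, y along the paddle from pivot to stripe)
- manifold: fixed aluminium base plate 70 x 200 x 20 mm carrying three valves 60 mm apart along its y axis; origin at the centre of its underside; yaw varies by 0.2 rad. The valves may stand in any order. Each valve is a dark block 55 x 48 x 30 mm with a filter cartridge (the colour of its cap, 32 mm thick, up to 97 mm from the valve axis) lying level on its far (+x) side, top 50 mm above the bench
- valve_blue (a joint): blue valve plunger, a round cap 28 mm across that slides straight down. 0 = out, 0.008 m = fully in. It resists with 4 N and stays where it is pushed
- valve_blue_top (a point): centre of the top of the blue valve cap, 79 mm above the bench when out, 71 mm when in
- valve_yellow (a joint): yellow valve plunger, a round cap 28 mm across that slides straight down. 0 = out, 0.008 m = fully in. It resists with 4 N and stays where it is pushed; not to be pressed
- valve_yellow_top (a point): centre of the top of the yellow valve cap, 79 mm above the bench when out, 71 mm when in
- valve_white (a joint): white valve plunger, a round cap 28 mm across that slides straight down. 0 = out, 0.008 m = fully in. It resists with 4 N and stays where it is pushed; not to be pressed
- valve_white_top (a point): centre of the top of the white valve cap, 79 mm above the bench when out, 71 mm when in
- keypad: loose grey keypad with a navy face, 75 mm (own x) by 160 mm (own y) by 26 mm high, 0.6 kg; origin at the centre of its underside, z up. Three round keys stand 48 mm apart along own y: green (start) at +48 mm, white (menu) in the middle, red (stop) at -48 mm. Yaw varies by 0.5 rad either way
- key_start (a joint): green key, 24 mm across, slides straight down; 0 = up, 0.005 m = fully down; a spring takes 1.2 N to start and 4.2 N fully down, and brings it back
- key_start_top (a point): centre of the top of the green key, 34 mm above the bench when up, 29 mm when down
- key_menu (a joint): white key, 24 mm across, slides straight down; 0 = up, 0.005 m = fully down; a spring takes 1.2 N to start and 4.2 N fully down, and brings it back; not to be pressed
- key_menu_top (a point): centre of the top of the white key, 34 mm above the bench when up, 29 mm when down
- key_stop (a joint): red key, 24 mm across, slides straight down; 0 = up, 0.005 m = fully down; a spring takes 1.2 N to start and 4.2 N fully down, and brings it back; not to be pressed
- key_stop_top (a point): centre of the top of the red key, 34 mm above the bench when up, 29 mm when down
- bottle: small white plastic bottle with a blue cap, 42 mm across, 85 mm tall, standing between the pump and the keypad; origin at the middle of its underside; leave alone
- spare_filter: green translucent round filter housing, 54 mm across, 55 mm tall, standing to the left of the manifold; origin at the middle of its underside; leave alone
- fitting: brass fitting, 32 mm across, 40 mm tall, standing to the right of the manifold; origin at the middle of its underside; leave alone
- screwdriver: screwdriver, 180 mm long, lying at the right; origin at the underside below the middle; leave alone
- jar: amber jar with black cap, 60 mm across, 70 mm tall, standing at the left; origin at the middle of its underside; leave alone
- filter_case: flat white plastic case 60 x 90 x 25 mm, lying at the left; origin at the middle of its underside; leave alone
There are look-alikes about, which are no part of the job. Several things have the shape of the keypad; the one meant has the colours described above.

How it is judged:
By the outcome, as a careful person would: the job done as asked, in the order asked, and still so for the second after the job is handed in, with the robot touching nothing.
It also fails if it takes over 58 s, if anything falls off the work surface, if the arm or the gripper's body presses on something with over 40 N, if the wrist force passes 120 N, or if a joint passes its speed limit or range.

ROBOT

A 6-joint arm with a two-finger parallel gripper is mounted at the origin on the work surface. World frame = base frame: x ahead of the robot, y to its left, z up, the work surface at z = 0. Lengths are in m, angles in degrees, forces in N, time in s.
With the tool pointing down it reaches from about 0.25 to 0.725 m from the base axis. Payload 9.7 kg.
Tool frame: the origin (TCP) lies on the centre line of the jaws, within the pads' length; the fingertips stand 14 mm ahead of it and the grasp point (between the pads) lies 5 mm behind it; z points along the fingers, y is the line along which they close (so a half turn about z gives the same grasp; the last joint's range is limited). The gripper opens to 85 mm and grips with 20 to 120 N. Pads are 22 mm wide; open, the fingers measure 114 mm over their backs; the gripper's body (76 mm by 85 mm) begins 54 mm behind the grasp point. The pads swing forward as they close: fully open they stand 13 mm farther back than shut.
Start: joints at [64.744, 4.979, 10.078, 95.1, 0, 90], TCP at [0.235, 0.497, 0.245] pointing down, gripper open.
Joint ranges: [-179.16, 179.16], [-48.56, 103.87], [-65.8, 70.77], [-126.05, 130.52], [-82.76, 87.17], [-180, 180]. Speed limits (degrees/s): [127.2, 127.2, 147.25, 180, 180, 180].

INTERFACE

Orientations are given as [roll, pitch, yaw] about the fixed x, y, z axes, in that order (R = Rz(yaw) Ry(pitch) Rx(roll)).
In Python, from workcell import bot, camera, get_calibration, ticket gives the robot as it stands. The module is installed in compiled form; this text tells all that it offers.
- The arm moves only by the tool send_rows, never from a script. Its arguments are lists of equal length, an entry for each row: "linear": the shift along the tool's x, y, z in m, a list of three; "twist": the turn, a rotation vector about the tool's x, y, z in units of 10 degrees (1.0 is 10 degrees), a list of three; "gripper": the opening in per cent of the stroke, from 0 (shut) to 100 (fully open). In form: {"linear": [[x, y, z], ...], "twist": [[wx, wy, wz], ...], "gripper": [gripper, ...]}. A call has 1 to 8 rows; each row shifts and turns the commanded pose from where the row before left it, along the tool's axes as they then stand; what a row does not reach is not made up. A row lasts 1/8 s, in which the tool goes at most 62.5 mm and 10.7 degrees, less where a joint would pass 70% of its speed; a pose out of reach is approached as far as the arm can. A call with a gripper value outside its range is refused whole. The fingers move at their own pace and stop on an object; "grip_force" is the grip in N (left out, the last holds). Time passes only in rows, so rows that do not move let the fingers close. It gives the time, the measured TCP pose, the force, the opening and the grip force at its end, in the units of the state.
- bot.get_obs(): the state, without advancing time (a new reading comes with each control period).
- camera(name): name is "scene" or "top"; returns the picture (420x560x3 uint8, red, green, blue); there is no depth.
- get_calibration(name): a dict with "fx", "fy", "cx", "cy" (pixels), "origin" and "orientation" of the camera in the world. Camera axes: x right, y down, z forward; pixel columns grow to the right and rows downward; lengths in m; the calibration is good to about 2 mm. A picture is of the moment at which its call begins. get_calibration takes no time and is no camera call.
- ticket.job_done(): hands the job in; it is judged then, once.
The state is a dict: "time": time; "q": joint angles; "qd": joint speeds; "joint_efforts": joint torques, N m; "ee_pos": TCP position; "tcp_rot": TCP orientation; "wrist_force": force on the tool from outside, world axes, zero at the start; "torque": the same for the moment, N m; "opening": finger opening in m; "grasp_force": force on a finger pad.
Only numpy, scipy, OpenCV 4.12 (cv2) and the standard library are available. Lean on these libraries where they do the work, as an engineer would, in place of code of your own. Each camera call takes 0.05 s, during which the arm holds its last target. There are 200 camera calls.

## Working session

There is one attempt and no reset: what is moved stays moved. The work goes in short steps, Python scripts to look and compute and a tool call to move; the robot and the scene stay as the last step left them, time stands still between calls to the robot, and variables do not carry over. Pictures are saved under pics/ and viewed, at most 10 in all, crops included, and the job is handed in when it is done.

Besides the shell and the picture viewer there is one more tool, called as a command line: name --argument value ..., lists and objects as JSON in quotes. send_rows: Moves the arm, as the interface text tells. Its arguments: {"type":"object","properties":{"linear":{"type":"array"},"twist":{"type":"array"},"gripper":{"type":"array"},"grip_force":{"type":"number"}},"required":["linear","twist","gripper"]}

```bash
mkdir -p pics; cat > h.py <<'E'
import numpy as np, cv2
from workcell import bot, camera, get_calibration, ticket
from scipy.spatial.transform import Rotation as R
def rot(c):
    o=np.array(c["orientation"],float)
    return o if o.shape==(3,3) else R.from_euler('xyz',o,degrees=True).as_matrix()
def cast(name,u,v,z):
    c=get_calibration(name); d=rot(c)@np.array([(u-c["cx"])/c["fx"],(v-c["cy"])/c["fy"],1])
    o=np.array(c["origin"]); return o+d*(z-o[2])/d[2]
def proj(name,p):
    c=get_calibration(name); q=rot(c).T@(np.array(p)-c["origin"]); return q[0]/q[2]*c["fx"]+c["cx"],q[1]/q[2]*c["fy"]+c["cy"]
E
python3 - <<'E'
from h import *
for n in("top","scene"):
    im=camera(n); cv2.imwrite(f"pics/{n}0.png",im[:,:,::-1]); print(get_calibration(n))
print(bot.get_obs())
E
```

```text
{'fx': 387.5539903737514, 'fy': 387.5539903737514, 'cx': 283.1367469853411, 'cy': 206.1548064316587, 'origin': array([0.22036055, 0.07796453, 1.239969  ]), 'orientation': array([-1.67221009e+02, -1.04912386e-01, -8.63071110e+01])}
{'fx': 411.41396988448486, 'fy': 411.41396988448486, 'cx': 275.9892031162549, 'cy': 210.7979373109583, 'origin': array([ 1.33800227, -0.4899559 ,  0.82040749]), 'orientation': array([-124.3942964 ,    0.42857772,   55.58333562])}
{'time': 0.1, 'q': array([ 6.47453491e+01,  5.01015508e+00,  1.00372091e+01,  9.50996997e+01,
       -1.46411661e-03,  8.99990923e+01]), 'qd': array([-0.0249822 , -0.06900843,  0.1738259 , -0.14167126,  0.09519448,
       -0.0517847 ]), 'joint_efforts': array([-8.82245513e-04, -5.21560514e+01,  4.65652978e+01,  1.60333654e-02,
       -1.20349573e-04,  1.55542796e-05]), 'ee_pos': array([0.23457533, 0.49725001, 0.2446168 ]), 'tcp_rot': array([-1.79927354e+02,  1.46296460e-03,  1.54746259e+02]), 'wrist_force': array([0.27884138, 0.74646258, 0.04761546]), 'torque': array([ 0.04014101, -0.01653297,  0.01670951]), 'grasp_force': 0.0, 'opening': 0.08561374882825436}
```

View pics/top0.png

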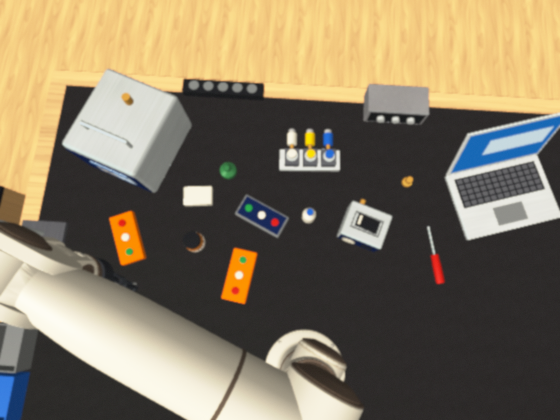

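View pics/scene0.png

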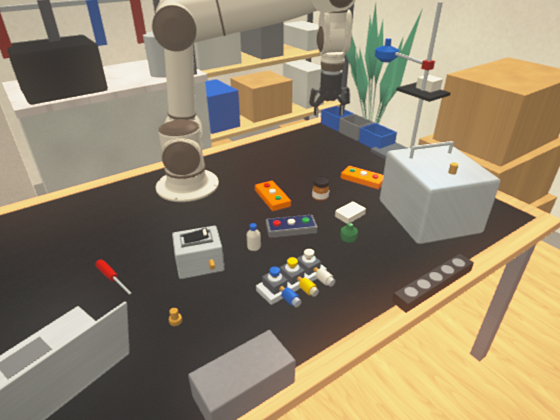

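The top view shows the keypad at (262,215) with its green key at (249,208), the pump at (366,225), and the blue cap at (329,156). Next I'll enlarge the pump and valves and measure the colour blobs.

```bash
python3 - <<'E'
from h import *
im=cv2.imread("pics/top0.png"); sc=cv2.imread("pics/scene0.png")
a=cv2.resize(im[190:255,325:400],None,fx=7,fy=7,interpolation=cv2.INTER_CUBIC)
b=cv2.resize(sc[220:285,165:230],None,fx=7,fy=7,interpolation=cv2.INTER_CUBIC)[:455]
cv2.imwrite("pics/c0.png",np.hstack([cv2.resize(a,(400,347)),cv2.resize(b,(347,347))]))
def blobs(img,name,lo,hi,box,z):
    x0,y0,x1,y1=box
    h=cv2.cvtColor(img[y0:y1,x0:x1],cv2.COLOR_BGR2HSV)
    n,l,s,c=cv2.connectedComponentsWithStats(cv2.inRange(h,lo,hi))
    for i in range(1,n):
        if s[i,4]>8:
            u,v=c[i]+[x0,y0]; print(name,s[i],u.round(1),v.round(1),cast(name,u,v,z).round(4))
K=(230,190,295,240)
print("green");blobs(im,"top",(45,100,60),(80,255,255),K,.034)
print("red");blobs(im,"top",(0,130,90),(8,255,255),K,.034)
print("white");blobs(im,"top",(0,0,140),(180,90,255),K,.034)
print("sgreen");blobs(sc,"scene",(45,100,60),(85,255,255),(262,205,325,245),.034)
print("sred");blobs(sc,"scene",(0,130,90),(8,255,255),(262,205,325,245),.034)
V=(270,120,350,180)
print("vblue");blobs(im,"top",(95,120,80),(125,255,255),V,.079)
print("vyel");blobs(im,"top",(20,120,80),(35,255,255),V,.079)
print("svblue");blobs(sc,"scene",(95,120,80),(125,255,255),(255,255,340,310),.079)
print("svy");blobs(sc,"scene",(20,120,80),(35,255,255),(255,245,340,310),.079)
E
```

```text
green
top [15 14  8  8 50] 248.4 207.5 [0.4819 0.2037 0.034 ]
red
top [42 30  6  5 23] 274.4 222.0 [0.4403 0.1176 0.034 ]
white
top [28 21  8  8 56] 261.3 214.5 [0.4619 0.1609 0.034 ]
sgreen
scene [40 12  8  6 38] 305.2 219.6 [0.4838 0.2041 0.034 ]
sred
scene [12 16  6  5 24] 276.5 222.8 [0.445  0.1168 0.034 ]
vblue
top [ 52  13  11  14 125] 327.3 138.5 [ 0.7138 -0.0339  0.079 ]
top [56 29  8  9 55] 329.4 153.0 [ 0.6653 -0.0425  0.079 ]
vyel
top [ 34  12  12  15 163] 309.5 138.8 [0.7092 0.0229 0.079 ]
top [37 28  9 10 68] 310.6 152.5 [0.6631 0.017  0.079 ]
svblue
scene [14 11 11 11 88] 274.3 270.7 [ 0.6691 -0.0437  0.079 ]
scene [ 27  32  17  18 152] 288.7 294.8 [ 0.7606 -0.0632  0.079 ]
svy
scene [32 12 11 11 92] 291.8 261.6 [0.6662 0.0152 0.079 ]
scene [ 44  32  18  19 174] 306.1 284.8 [ 0.7579 -0.007   0.079 ]
```

View pics/c0.png

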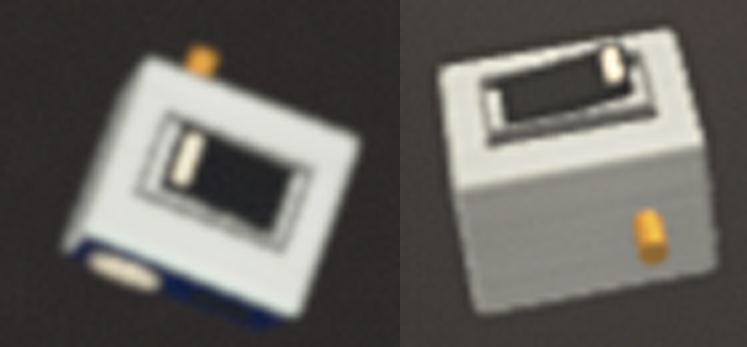

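The crop shows the pump with its striped rocker end on the left (+y) side. The stripe centre is near top pixel (360,220).

```bash
python3 - <<'E'
from h import *
f=lambda x,y,z:cast("top",325+x/5.333-.4,190+y/5.333-.4,z)
L=np.array([f(*p,.09) for p in [(150,57),(360,137),(300,318),(88,240)]])
c=L.mean(0); print("lid",L.round(3).tolist(),c.round(4))
print("sides",[round(float(np.linalg.norm(L[i]-L[(i+1)%4])),3) for i in range(4)])
y=L[0]-L[1]+L[3]-L[2]; y/=np.linalg.norm(y); print("y axis",y.round(3))
s=f(186,159,.111); print("stripe",s.round(4),"along",((s-c)@y).round(4))
s2=cast("scene",165+(612-400)/5.338-.4,220+64/5.338-.4,.111); print("stripe scene",s2.round(4))
print("on",(c+y*.022).round(4), "proj top",proj("top",[*(c+y*.022)[:2],.11]))
im=cv2.imread("pics/top0.png");sc=cv2.imread("pics/scene0.png")
for n,i,b in(("top",im,(345,205,390,240)),("scene",sc,(180,230,215,248))):
    x0,y0,x1,y1=b; h=cv2.cvtColor(i[y0:y1,x0:x1],cv2.COLOR_BGR2HSV)
    m=cv2.inRange(h,(0,0,0),(180,255,90)); k,l,st,ce=cv2.connectedComponentsWithStats(m)
    j=1+st[1:,4].argmax(); print(n,st[j],ce[j]+[x0,y0],cast(n,*(ce[j]+[x0,y0]),.106).round(4))
E
```

```text
lid [[0.513, -0.118, 0.09], [0.474, -0.238, 0.09], [0.369, -0.205, 0.09], [0.405, -0.086, 0.09]] [ 0.4401 -0.162   0.09  ]
sides [0.126, 0.11, 0.125, 0.113]
y axis [0.3   0.954 0.   ]
stripe [ 0.4505 -0.1361  0.111 ] along 0.0279
stripe scene [ 0.4493 -0.1351  0.111 ]
on [ 0.4467 -0.141   0.09  ] proj top (np.float64(361.0551233283922), np.float64(220.83528485802208))
top [ 13  10  22  18 216] [369.39351852 223.82407407] [ 0.4401 -0.1667  0.106 ]
scene [  2   0  26  13 189] [193.87830688 236.39153439] [ 0.4464 -0.1668  0.106 ]
```

send_rows --linear '[[0, 0, 0], [0, 0, 0], [0, 0, 0], [0, 0, 0], [0, 0, 0], [0, 0, 0], [0, 0, 0], [0, 0, 0]]' --twist '[[0, 0, 1.0275], [0, 0, 1.0275], [0, 0, 1.0275], [0, 0, 1.0275], [0, 0, 1.0275], [0, 0, 1.0275], [0, 0, 1.0275], [0, 0, 1.0275]]' --gripper '[0, 0, 0, 0, 0, 0, 0, 0]'

```text
time: 1.1
ee_pos: [0.2346, 0.4973, 0.2449]
tcp_rot: [-180.0, 0.0, 72.2]
wrist_force: [-0.8, 0.1, -0.1]
opening: 0.0001
grasp_force: 0.0
```

send_rows --linear '[[-0.0388, 0.0282, 0], [-0.0388, 0.0282, 0], [-0.0388, 0.0282, 0], [-0.0388, 0.0282, 0], [-0.0388, 0.0282, 0], [-0.0388, 0.0282, 0], [-0.0388, 0.0282, 0]]' --twist '[[0, 0, 0], [0, 0, 0], [0, 0, 0], [0, 0, 0], [0, 0, 0], [0, 0, 0], [0, 0, 0]]' --gripper '[0, 0, 0, 0, 0, 0, 0]'

```text
time: 1.98
ee_pos: [0.3416, 0.1776, 0.2451]
tcp_rot: [180.0, 0.0, 72.6]
wrist_force: [2.3, 0.3, -0.1]
opening: 0.0002
grasp_force: 0.0
```

send_rows --linear '[[-0.0388, 0.0282, 0], [-0.0388, 0.0282, 0], [-0.0388, 0.0282, 0], [-0.0388, 0.0282, 0], [-0.0388, 0.0282, 0], [-0.0388, 0.0282, 0], [-0.0388, 0.0282, 0], [0, 0, 0]]' --twist '[[0, 0, 0], [0, 0, 0], [0, 0, 0], [0, 0, 0], [0, 0, 0], [0, 0, 0], [0, 0, 0], [0, 0, 0]]' --gripper '[0, 0, 0, 0, 0, 0, 0, 0]'

```text
time: 2.98
ee_pos: [0.4485, -0.1416, 0.2442]
tcp_rot: [-179.9, 0.0, 72.3]
wrist_force: [-1.1, -0.0, -0.0]
opening: 0.0001
grasp_force: 0.0
```

send_rows --linear '[[0.0025, 0, 0.03], [0, 0, 0.03], [0, 0, 0.03], [0, 0, 0.02], [0, 0, 0.005], [0, 0, 0]]' --twist '[[0, 0, 0], [0, 0, 0], [0, 0, 0], [0, 0, 0], [0, 0, 0], [0, 0, 0]]' --gripper '[0, 0, 0, 0, 0, 0]'

```text
time: 3.72
ee_pos: [0.4491, -0.1365, 0.1307]
tcp_rot: [180.0, -0.0, 72.6]
wrist_force: [-0.3, -0.5, 0.2]
opening: 0.0
grasp_force: 0.0
```

```bash
python3 - <<'E'
from h import *
t=camera("top")[190:255,325:400,::-1]; s=camera("scene")[210:275,160:235,::-1]
cv2.imwrite("pics/c1.png",np.hstack([cv2.resize(i,(395,342),interpolation=cv2.INTER_CUBIC) for i in (t,s)]))
E
```

```text
(no output)
```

View pics/c1.png

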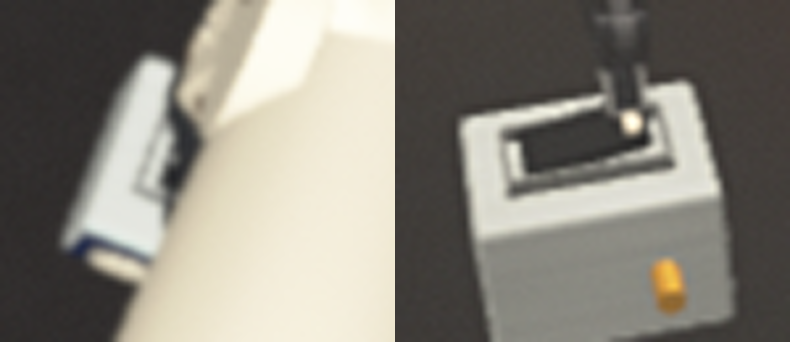

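The fingertips stand just above the striped end, about (628,105) in the crop. I'll press down slowly and watch the force.

send_rows --linear '[[-0.002, 0, 0.002], [0, 0, 0.002], [0, 0, 0.002], [0, 0, 0.001], [0, 0, 0.001], [0, 0, 0]]' --twist '[[0, 0, 0], [0, 0, 0], [0, 0, 0], [0, 0, 0], [0, 0, 0], [0, 0, 0]]' --gripper '[0, 0, 0, 0, 0, 0]'

```text
time: 4.58
ee_pos: [0.4486, -0.1387, 0.1223]
tcp_rot: [180.0, -0.0, 72.5]
wrist_force: [0.5, 1.3, 1.6]
opening: 0.0
grasp_force: 0.8
```

send_rows --linear '[[0, 0, 0.001], [0, 0, 0.001], [0, 0, 0.001], [0, 0, 0.001], [0, 0, 0]]' --twist '[[0, 0, 0], [0, 0, 0], [0, 0, 0], [0, 0, 0], [0, 0, 0]]' --gripper '[0, 0, 0, 0, 0]'

```text
time: 5.2
ee_pos: [0.4488, -0.1383, 0.1186]
tcp_rot: [180.0, -0.1, 72.6]
wrist_force: [1.3, 4.5, 5.7]
opening: -0.0
grasp_force: 3.0
```

send_rows --linear '[[0, 0, 0.001], [0, 0, 0.001], [0, 0, 0]]' --twist '[[0, 0, 0], [0, 0, 0], [0, 0, 0]]' --gripper '[0, 0, 0]'

```text
time: 5.58
ee_pos: [0.4489, -0.1382, 0.1183]
tcp_rot: [179.9, -0.1, 72.6]
wrist_force: [-4.5, 7.9, 19.1]
opening: 0.0001
grasp_force: 9.6
```

send_rows --linear '[[0, 0, 0.001], [0, 0, 0]]' --twist '[[0, 0, 0], [0, 0, 0]]' --gripper '[0, 0]'

```text
time: 5.82
ee_pos: [0.449, -0.1383, 0.1181]
tcp_rot: [179.8, -0.1, 72.6]
wrist_force: [-6.3, 8.6, 25.4]
opening: -0.0002
grasp_force: 13.0
```

send_rows --linear '[[0, 0, -0.01], [0, 0, -0.03], [0, 0, -0.03], [0.039, 0.0448, 0], [0.039, 0.0448, 0], [0.039, 0.0448, 0], [0.039, 0.0448, 0], [0, 0, 0]]' --twist '[[0, 0, 0], [0, 0, 0], [0, 0, 0], [0, 0, 0], [0, 0, 0], [0, 0, 0], [0, 0, 0], [0, 0, 0]]' --gripper '[0, 0, 0, 0, 0, 0, 0, 0]'

```text
time: 6.82
ee_pos: [0.6684, -0.0421, 0.1804]
tcp_rot: [-179.7, 0.1, 72.7]
wrist_force: [0.5, -0.4, 0.4]
opening: 0.0
grasp_force: 0.0
```

```bash
python3 - <<'E'
from h import *
print(bot.get_obs()["ee_pos"],bot.get_obs()["wrist_force"])
s=camera("scene")[205:325,160:340,::-1]
cv2.imwrite("pics/c2.png",cv2.resize(s,(792,528),interpolation=cv2.INTER_CUBIC))
E
```

```text
[ 0.66840812 -0.04205184  0.18044756] [ 0.52385986 -0.40130271  0.40913761]
```

View pics/c2.png

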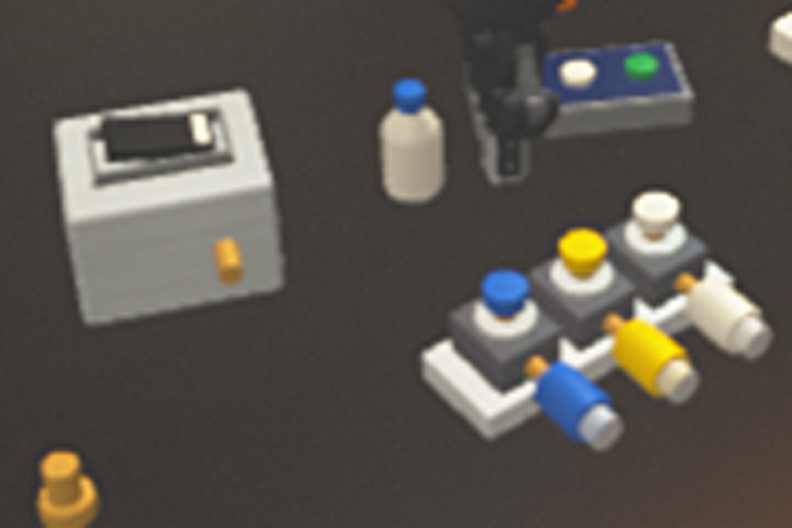

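The rocker's striped end is now down at (200,130), and the tool stands above the blue cap at (505,290). I'll lower it onto the cap.

send_rows --linear '[[0, 0, 0.03], [0, 0, 0.03], [0, 0, 0.02], [0, 0, 0.003], [0, 0, 0.003], [0, 0, 0.002], [0, 0, 0.002], [0, 0, 0]]' --twist '[[0, 0, 0], [0, 0, 0], [0, 0, 0], [0, 0, 0], [0, 0, 0], [0, 0, 0], [0, 0, 0], [0, 0, 0]]' --gripper '[0, 0, 0, 0, 0, 0, 0, 0]'

```text
time: 7.88
ee_pos: [0.6663, -0.0436, 0.0954]
tcp_rot: [180.0, 0.0, 72.5]
wrist_force: [0.1, 0.2, 0.1]
opening: -0.0001
grasp_force: 0.0
```

send_rows --linear '[[0, 0, 0.002], [0, 0, 0.001], [0, 0, 0.001], [0, 0, 0]]' --twist '[[0, 0, 0], [0, 0, 0], [0, 0, 0], [0, 0, 0]]' --gripper '[0, 0, 0, 0]'

```text
time: 8.38
ee_pos: [0.6663, -0.0436, 0.0915]
tcp_rot: [180.0, -0.0, 72.5]
wrist_force: [-0.2, 0.4, 3.7]
opening: 0.0
grasp_force: 1.8
```

send_rows --linear '[[0, 0, 0.002], [0, 0, 0.002], [0, 0, 0.001], [0, 0, 0.001], [0, 0, 0.001], [0, 0, 0]]' --twist '[[0, 0, 0], [0, 0, 0], [0, 0, 0], [0, 0, 0], [0, 0, 0], [0, 0, 0]]' --gripper '[0, 0, 0, 0, 0, 0]'

```text
time: 9.12
ee_pos: [0.6664, -0.0436, 0.085]
tcp_rot: [180.0, -0.0, 72.5]
wrist_force: [-1.4, -0.5, 8.2]
opening: -0.0002
grasp_force: 3.8
```

send_rows --linear '[[0, 0, 0.001], [0, 0, 0]]' --twist '[[0, 0, 0], [0, 0, 0]]' --gripper '[0, 0]'

```text
time: 9.38
ee_pos: [0.6664, -0.0437, 0.0849]
tcp_rot: [179.9, -0.0, 72.5]
wrist_force: [-3.1, 1.1, 14.0]
opening: 0.0001
grasp_force: 6.4
```

send_rows --linear '[[0, 0, -0.02], [0, 0, -0.04], [0, 0, -0.04], [0, 0, 0]]' --twist '[[0, 0, 0], [0, 0, 0], [0, 0, 0], [0, 0, 0]]' --gripper '[0, 0, 0, 0]'

```text
time: 9.88
ee_pos: [0.6674, -0.0438, 0.1877]
tcp_rot: [179.7, -0.1, 72.5]
wrist_force: [-0.3, 0.6, -0.4]
opening: -0.0005
grasp_force: 0.0
```

send_rows --linear '[[0.0302, -0.0416, 0], [0.0302, -0.0416, 0], [0.0302, -0.0416, 0], [0.0302, -0.0416, 0], [0.0302, -0.0416, 0], [0.0302, -0.0416, 0], [0, 0, 0]]' --twist '[[0, 0, 0], [0, 0, 0], [0, 0, 0], [0, 0, 0], [0, 0, 0], [0, 0, 0], [0, 0, 0]]' --gripper '[0, 0, 0, 0, 0, 0, 0]'

```text
time: 10.75
ee_pos: [0.4805, 0.2062, 0.1831]
tcp_rot: [-179.9, 0.0, 72.8]
wrist_force: [-0.0, -0.4, 0.0]
opening: -0.0002
grasp_force: 0.0
```

```bash
python3 - <<'E'
from h import *
print(bot.get_obs()["ee_pos"],bot.get_obs()["wrist_force"])
s=camera("scene")[195:315,200:380]
cv2.imwrite("pics/c3.png",cv2.resize(s[:,:,::-1],(792,528),interpolation=cv2.INTER_CUBIC))
h=cv2.cvtColor(np.ascontiguousarray(s),cv2.COLOR_RGB2HSV)
n,l,st,c=cv2.connectedComponentsWithStats(cv2.inRange(h,(45,100,60),(85,255,255)))
for i in range(1,n):
    if st[i,4]>8: u,v=c[i]+[200,195]; print(st[i],u,v,cast("scene",u,v,.034))
E
```

```text
[0.48050906 0.20615844 0.18310105] [-0.03428289 -0.4161773   0.01497699]
[76  1  5  3 13] 277.6923076923077 197.0 [0.31876274 0.2085825  0.034     ]
[102  22   8   6  38] 305.1578947368421 219.55263157894737 [0.48382152 0.20408806 0.034     ]
[142  31  15   9  63] 348.6507936507936 230.79365079365078 [0.6105896  0.27899346 0.034     ]
```

View pics/c3.png

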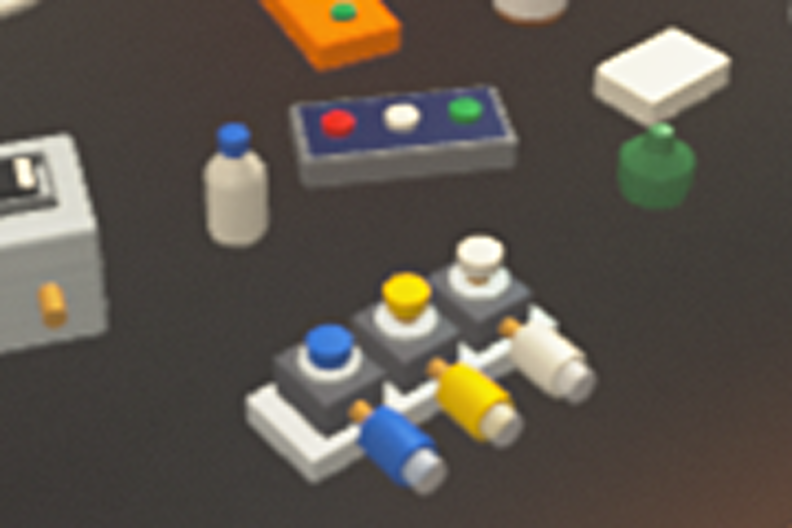

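The blue cap is down at (330,345), and the green key is at (465,108) in the crop, unmoved. I'll lower onto it.

send_rows --linear '[[0, 0.003, 0.04], [0, 0, 0.04], [0, 0, 0.03], [0, 0, 0.012], [0, 0, 0.005], [0, 0, 0]]' --twist '[[0, 0, 0], [0, 0, 0], [0, 0, 0], [0, 0, 0], [0, 0, 0], [0, 0, 0]]' --gripper '[0, 0, 0, 0, 0, 0]'

```text
time: 11.55
ee_pos: [0.4859, 0.2031, 0.057]
tcp_rot: [180.0, -0.0, 72.5]
wrist_force: [-0.1, -0.0, -0.4]
opening: 0.0003
grasp_force: 0.0
```

send_rows --linear '[[0, 0, 0.002], [0, 0, 0.002], [0, 0, 0.001], [0, 0, 0.001], [0, 0, 0]]' --twist '[[0, 0, 0], [0, 0, 0], [0, 0, 0], [0, 0, 0], [0, 0, 0]]' --gripper '[0, 0, 0, 0, 0]'

```text
time: 12.18
ee_pos: [0.4853, 0.2032, 0.0502]
tcp_rot: [-180.0, 0.0, 72.5]
wrist_force: [-0.4, -0.2, -0.2]
opening: -0.0002
grasp_force: 0.0
```

send_rows --linear '[[0, -0.002, 0], [0, 0, 0.002], [0, 0, 0.001], [0, 0, 0.001], [0, 0, 0.001], [0, 0, 0]]' --twist '[[0, 0, 0], [0, 0, 0], [0, 0, 0], [0, 0, 0], [0, 0, 0], [0, 0, 0]]' --gripper '[0, 0, 0, 0, 0, 0]'

```text
time: 12.92
ee_pos: [0.4834, 0.2038, 0.0453]
tcp_rot: [-180.0, -0.0, 72.5]
wrist_force: [-1.8, 0.5, 2.1]
opening: -0.0002
grasp_force: 1.4
```

send_rows --linear '[[0, 0, 0.001], [0, 0, 0.001], [0, 0, 0.0005], [0, 0, 0]]' --twist '[[0, 0, 0], [0, 0, 0], [0, 0, 0], [0, 0, 0]]' --gripper '[0, 0, 0, 0]'

```text
time: 13.42
ee_pos: [0.4835, 0.2038, 0.0431]
tcp_rot: [180.0, -0.0, 72.5]
wrist_force: [-2.8, 0.2, 6.0]
opening: -0.0002
grasp_force: 2.8
```

send_rows --linear '[[0, 0, 0.001], [0, 0, 0]]' --twist '[[0, 0, 0], [0, 0, 0]]' --gripper '[0, 0]'

```text
time: 13.68
ee_pos: [0.4835, 0.2038, 0.0429]
tcp_rot: [180.0, -0.0, 72.5]
wrist_force: [-5.5, -1.0, 13.2]
opening: -0.0
grasp_force: 6.4
```

send_rows --linear '[[0, 0, -0.003], [0, 0, -0.005], [0, 0, -0.02], [0, 0, -0.04], [0, 0, -0.04], [0, 0, -0.03], [0, 0, 0], [0, 0, 0]]' --twist '[[0, 0, 0], [0, 0, 0], [0, 0, 0], [0, 0, 0], [0, 0, 0], [0, 0, 0], [0, 0, 0], [0, 0, 0]]' --gripper '[0, 0, 0, 0, 0, 0, 0, 0]'

```text
time: 14.68
ee_pos: [0.4833, 0.2036, 0.1788]
tcp_rot: [-180.0, 0.0, 72.5]
wrist_force: [0.2, -0.2, -0.8]
opening: -0.0001
grasp_force: 0.0
```

```bash
python3 - <<'E'
from h import *
s=camera("scene")[195:315,165:345]
cv2.imwrite("pics/c4.png",cv2.resize(s[:,:,::-1],(792,528),interpolation=cv2.INTER_CUBIC))
h=cv2.cvtColor(np.ascontiguousarray(s),cv2.COLOR_RGB2HSV)
n,l,st,c=cv2.connectedComponentsWithStats(cv2.inRange(h,(45,100,60),(85,255,255)))
for i in range(1,n):
    if st[i,4]>8: u,v=c[i]+[165,195]; print(st[i],u,v,cast("scene",u,v,.034))
E
```

```text
[111   1   5   3  13] 277.6923076923077 197.0 [0.31876274 0.2085825  0.034     ]
[137  22   8   6  38] 305.1578947368421 219.55263157894737 [0.48382152 0.20408806 0.034     ]
[177  32   3   7  17] 343.05882352941177 229.76470588235293 [0.59647663 0.2682101  0.034     ]
```

View pics/c4.png

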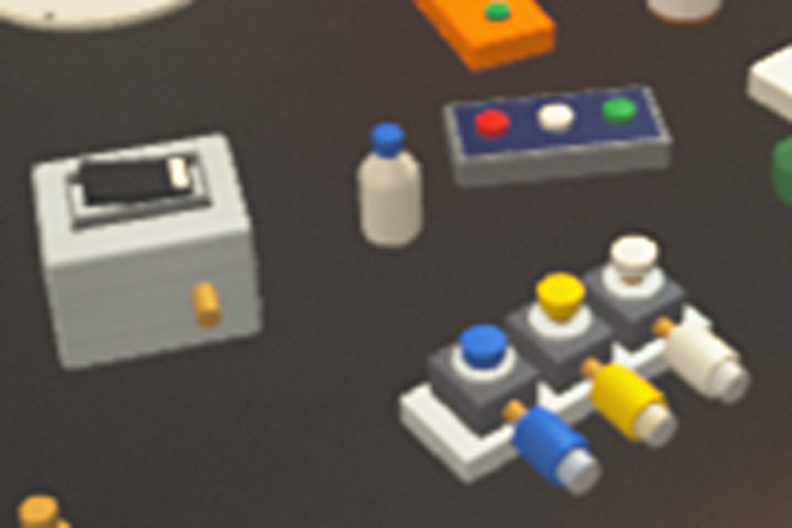

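The rocker is on (180,175), the blue cap is in (485,345), the yellow and white valves are still out, the green key is back up (620,108), and the keypad hasn't moved. I'm handing in.

```bash
python3 -c "
from workcell import ticket; print(ticket.job_done())"
```

```text
the job is handed in; nothing more can be done
None
```

I switched the pump on, pushed the blue valve fully in, then pressed the green key, which came back up. Nothing else on the bench appears to have moved, and I handed the job in about 15 s in, with no verdict returned.

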